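# Seat the reference plug and hold the sprung chamber lid at its index

### The arm

A 6-joint arm with a two-finger parallel gripper is mounted at the origin on the work surface. World frame = base frame: x ahead of the robot, y to its left, z up, the work surface at z = 0. Lengths are in m, angles in rad, forces in N, time in s.
With the tool pointing down it reaches from about 0.35 to 0.975 m from the base axis. Payload 4.9 kg.
Tool frame: the origin (TCP) lies midway between the tips of the shut fingers; the grasp point (between the pads) lies ctrl.grip_point_offset behind it (ctrl.grip_point_offset is the distance from the TCP to the grasp point, in m); x points along the fingers, y is the direction in which the jaws open and shut, and the axes are right-handed (so a half turn about x gives the same grasp; the last joint's range is limited). The gripper opens to 85 mm and grips with 20 to 120 N. Pads are 22 mm wide; open, the fingers measure 114 mm over their backs; the gripper's body (76 mm by 85 mm) begins 54 mm behind the grasp point. The pads swing forward as they close: fully open they stand 13 mm farther back than shut.
Start: joints at [1.054, 0.053, 1.613, -0, 1.476, -0.119], TCP at [0.242, 0.576, 0.231] pointing down, gripper open.
Joint ranges: [-3.01, 3.01], [-1.01, 2.22], [0.06, 2.58], [-1.02, 4.17], [0.09, 2.62], [-3.14, 3.14]. Speed limits (rad/s): [2.57, 2.57, 3.14, 3.14, 3.14, 3.14].

### API

Orientations are given as a rotation vector (axis times angle).
In Python, from station import ctrl gives the robot as it stands. The module is installed in compiled form; this text tells all that it offers.
- The arm moves only by the tool drive_tool, never from a script. Its argument "commands" is text: rows parted by semicolons, each of 5 numbers parted by spaces: the closure, from -1 (fully open) to 1 (shut), so that 0 is half open, then the shift along the tool's x, y, z in units of 40 mm (1.0 is 40 mm), then the turn about the tool's x in units of 5 degrees (1.0 is 5 degrees). A call has 1 to 8 rows; each row is the pose to reach, as a shift and turn from the pose commanded when the call began, along the tool's axes at that moment; what a row does not reach only later rows make up. A row lasts 1/12 s, in which the tool goes at most 41.7 mm and 7.16 degrees, less where a joint would pass 70% of its speed; a pose out of reach is approached as far as the arm can. A call with a gripper value outside its range is refused whole. The fingers move at their own pace and stop on an object; "newtons" is the grip in N (left out, the last holds). Time passes only in rows, so rows that repeat a pose let the fingers close. It gives the time, the measured TCP pose, the force and the opening at its end, in the units of the state.
- ctrl.get_obs(): the state, without advancing time (a new reading comes with each control period).
- ctrl.get_image(name): name is "scene" or "top"; returns (picture, depth): 384x512x3 uint8, blue, green, red; 384x512 float32, m along the optical axis (not along the pixel's ray), 0 where there is no reading.
- ctrl.camera_info(name): a dict with "K" (3x3 intrinsics, pixels), "T" (4x4, takes a point from camera to world coordinates). Camera axes: x right, y down, z forward; pixel columns grow to the right and rows downward; lengths in m; the calibration is good to about 2 mm. A picture is of the moment at which its call begins. camera_info takes no time and is no camera call.
- ctrl.finish_job(): hands the job in, once; it reports no verdict.
The state is a dict: "t": time; "q": joint angles; "dq": joint speeds; "effort": joint torques, N m; "tool_pos": TCP position; "tool_rot": TCP orientation; "contact_force": force on the tool from outside, world axes, zero at the start; "wrist_torque": the same for the moment, N m; "opening": finger opening in m.
Only numpy, scipy, OpenCV 4.12 (cv2) and the standard library are available. Lean on these libraries where they do the work, as an engineer would, in place of code of your own. Each camera call takes 0.05 s, during which the arm holds its last target.

### The job

Prepare the spectrophotometer for a sample: of the three black plugs in the blue tray, take the one that fits the round reference port snugly (the middle size), push it fully down into the port and let go of it. Then lift the sprung sample-chamber lid by its black bar handle until the lid's blue pointer is level with the orange ball of the index arm, and finish while still holding it there with the gripper, so that a colleague can load the sample. Leave the other two plugs, the index arm and everything else on the bench as they are.

Things in the scene. Friction and masses are not known exactly. Their poses are not given: they have to be found in the camera images.
- instrument: beige spectrophotometer, fixed to the bench, 300 (x) x 400 (y) x 130 (z) mm, flat top at z = 130 mm; origin at the centre of its underside. On its top: the square lid on the +y half, the round reference port on the -y half. The orange index arm swings just beyond the lid's +x edge, up to 280 mm above the bench
- port (a point): centre of the mouth of the round reference port in the instrument's top (white ring around it): bore 34 mm, 30 mm deep with a flat floor; z points up out of it. It lies at (-30, -110, 130) mm in the instrument's frame. A fully seated 32 mm plug stands 40 mm proud
- lid: cream lid, 200 (x) x 180 (y) x 12 mm, 0.35 kg; origin midway along its hinge line, at (0, 185, 130) mm in the instrument's frame, hinge parallel to x. Axes as the instrument's when closed; opens by turning about its own -x axis (free -y edge goes up), 0 to 1.25 rad. A spring (0.32 N m at closed + 0.8 N m/rad) presses it shut: 4 N at the bar starts it, 7 N holds it at 0.8 rad
- lid_bar (a point): middle of the lid's black bar handle, a round bar of 12 mm diameter and 90 mm length parallel to the hinge, on two posts at its ends, 38 mm above the lid's upper face (centre line); at (0, -165, 50) mm in the lid's frame. The bar can turn between the finger pads while the lid swings
- lid_pointer (a point): tip of the lid's blue pointer ball (16 mm) at the lid's free +x corner, at (110, -190, 4) mm in the lid's frame
- index (a joint): angle of the orange index arm about the same hinge line, rad: the lid angle wanted (0 = level, as the closed lid). Friction holds the arm where it was set, between 0.45 and 0.80 rad; not to be moved
- index_mark (a point): where the lid's pointer must come: beside the orange ball (16 mm) on the end of the index arm; it coincides with point lid_pointer when the lid stands at the index angle
- tray: blue open tray, fixed, 270 (x) x 100 (y) x 20 (z) mm, walls and floor 4 mm; origin at the centre of its underside. Three plugs stand in it in a row along its x, about 85 mm apart, in any order
- plug32: the plug that fits the port: upright black cylinder, diameter 32 mm, 70 mm tall, white top face, about 0.1 kg; origin at the centre of its underside, foot edge chamfered 2 mm
- plug26: look-alike plug, diameter 26 mm, 70 mm tall, too loose for the port; origin at the centre of its underside
- plug38: look-alike plug, diameter 38 mm, 70 mm tall, too big for the port; origin at the centre of its underside
- bottle: amber reagent bottle, diameter 56 mm, 120 mm tall, bystander; origin at the centre of its underside
- beaker: small glass beaker, 66 mm wide, 80 mm tall, bystander; origin at the centre of its underside
- can: tin can, 66 mm wide, 100 mm tall, bystander; origin at the centre of its underside
- mouse: computer mouse, 105 x 60 x 24 mm, bystander; origin at the centre of its underside
- screwdriver: screwdriver lying on the bench, bystander

How it is judged:
By the outcome, as a careful person would: the job done as asked, in the order asked, and still so for the second after the job is handed in, while the arm keeps its last pose, push and grip.
It also fails if it takes over 64 s, if anything falls off the work surface, if the arm or the gripper's body presses on something with over 40 N, if the wrist force passes 120 N, or if a joint passes its speed limit or range.

## Working session

There is one attempt and no reset: what is moved stays moved. The work goes in short steps, Python scripts to look and compute and a tool call to move; the robot and the scene stay as the last step left them, time stands still between calls to the robot, and variables do not carry over. Pictures are saved under pics/ and viewed, and the job is handed in when it is done.

Besides the shell and the picture viewer there is one more tool, called after ">>>" as name(argument=value, ...) on one line, values as JSON. drive_tool: Moves the arm, as the interface text tells. Its arguments: {"type":"object","properties":{"commands":{"type":"string"},"newtons":{"type":"number"}},"required":["commands"]}

```bash
mkdir -p pics; cat > h.py <<'E'
import numpy as np, cv2
from station import ctrl
from scipy.spatial.transform import Rotation as R
def grab(tag):
    for n in ("scene","top"):
        im,d=ctrl.get_image(n); cv2.imwrite(f"pics/{tag}_{n}.png",im); np.save(f"{tag}_{n}.npy",d)
def pt(tag,n,u,v,z=None):
    ci=ctrl.camera_info(n);K=np.array(ci["K"]);T=np.array(ci["T"])
    r=np.linalg.inv(K)@[u,v,1]
    if z is None:
        d=np.load(f"{tag}_{n}.npy")[int(v),int(u)]
        return (T@np.r_[r*d,1])[:3]
    w=T[:3,:3]@r; return T[:3,3]+w*(z-T[2,3])/w[2]
def cloud(tag,n):
    ci=ctrl.camera_info(n);K=np.array(ci["K"]);T=np.array(ci["T"])
    d=np.load(f"{tag}_{n}.npy");v,u=np.mgrid[:384,:512]
    r=np.stack([u,v,np.ones_like(u)],-1)@np.linalg.inv(K).T*d[...,None]
    return r@T[:3,:3].T+T[:3,3]
def proj(n,p):
    ci=ctrl.camera_info(n);K=np.array(ci["K"]);T=np.array(ci["T"])
    c=K@(T[:3,:3].T@(np.array(p)-T[:3,3])); return c[:2]/c[2]
E
python3 - <<'E'
from h import *
np.set_printoptions(precision=4,suppress=True)
grab("a");o=ctrl.get_obs();print(o, ctrl.grip_point_offset)
print(R.from_rotvec(o["tool_rot"]).as_matrix())
for n in("scene","top"):print(ctrl.camera_info(n))
E
```

```text
{'t': 0.1, 'q': array([ 1.054 ,  0.0533,  1.6142, -0.    ,  1.476 , -0.119 ]), 'dq': array([-0.0003, -0.0019, -0.002 ,  0.0006,  0.0012,  0.0007]), 'effort': array([ -0.0005, -39.49  , -37.1365,  -0.0002,   0.0039,   0.    ]), 'tool_pos': array([0.2418, 0.5757, 0.2302]), 'tool_rot': array([ 0.3107,  1.5488, -0.3134]), 'contact_force': array([ 1.1591, -0.3682,  0.2924]), 'wrist_torque': array([-0.0369,  0.045 , -0.0499]), 'opening': 0.08550552659638136} 0.0187
[[-0.0009  0.3874  0.9219]
 [-0.0016  0.9219 -0.3874]
 [-1.     -0.0018 -0.0002]]
{'K': array([[443.5603,   0.    , 264.5341],
       [  0.    , 443.5603, 187.7261],
       [  0.    ,   0.    ,   1.    ]]), 'T': array([[ 0.3896,  0.6099, -0.6901,  1.4504],
       [ 0.921 , -0.2585,  0.2915, -0.3648],
       [-0.0006, -0.7491, -0.6624,  0.965 ],
       [ 0.    ,  0.    ,  0.    ,  1.    ]])}
{'K': array([[495.8124,   0.    , 254.4402],
       [  0.    , 495.8124, 187.635 ],
       [  0.    ,   0.    ,   1.    ]]), 'T': array([[-0.0281, -0.9846,  0.1725,  0.3352],
       [-0.9995,  0.0301,  0.0093,  0.0076],
       [-0.0144, -0.1722, -0.985 ,  1.5597],
       [ 0.    ,  0.    ,  0.    ,  1.    ]])}
```

View pics/a_scene.png

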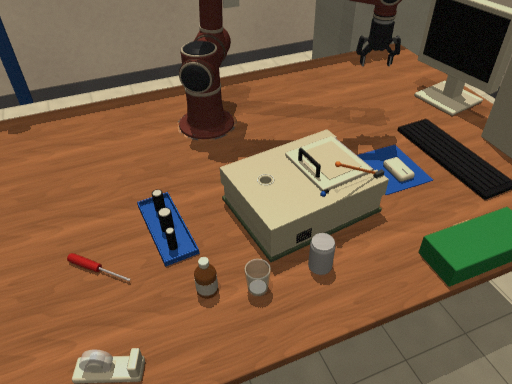

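View pics/a_top.png

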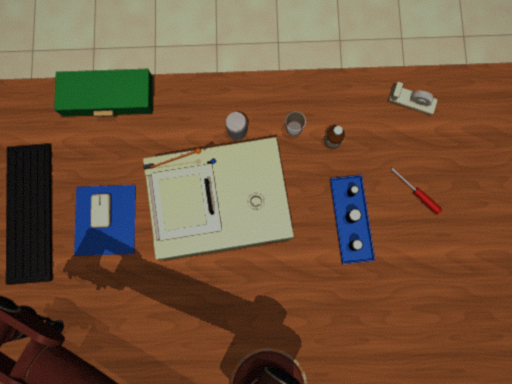

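```bash
python3 - <<'E'
import cv2
t=cv2.imread("pics/a_top.png");s=cv2.imread("pics/a_scene.png")
cv2.imwrite("pics/c1.png",cv2.resize(t[130:265,138:298],None,fx=5,fy=4.4,interpolation=2)[:600] if 0 else cv2.resize(t[130:264,138:298],None,fx=4,fy=4,interpolation=2))
cv2.imwrite("pics/c2.png",cv2.resize(t[170:270,325:380],None,fx=6,fy=6,interpolation=2))
cv2.imwrite("pics/c3.png",cv2.resize(s[180:265,130:205],None,fx=7,fy=7,interpolation=2))
cv2.imwrite("pics/c4.png",cv2.resize(s[130:240,210:395],None,fx=4,fy=4,interpolation=2))
E
```

```text
(no output)
```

View pics/c1.png

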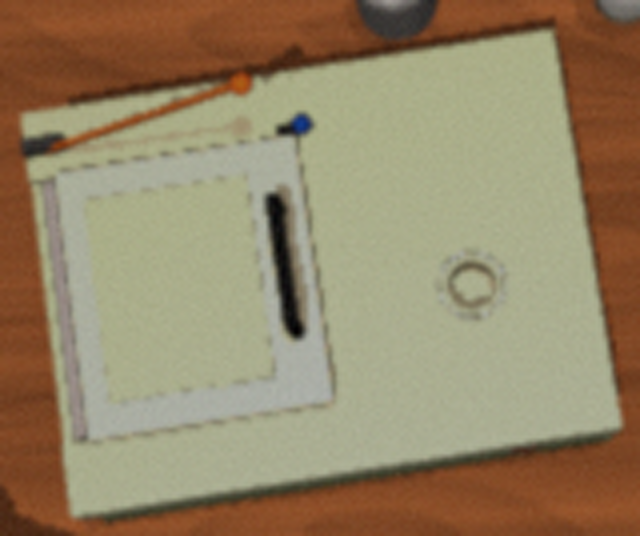

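View pics/c2.png

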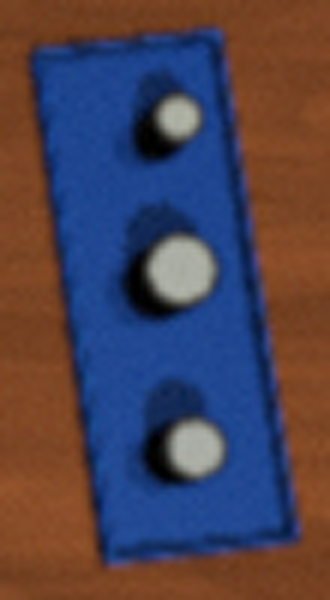

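View pics/c3.png

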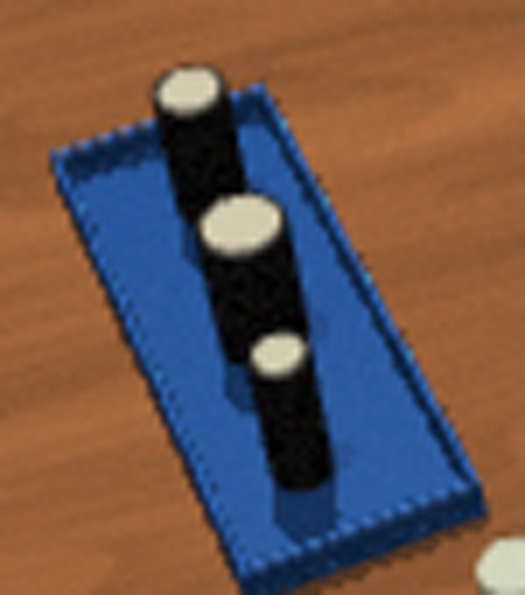

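View pics/c4.png

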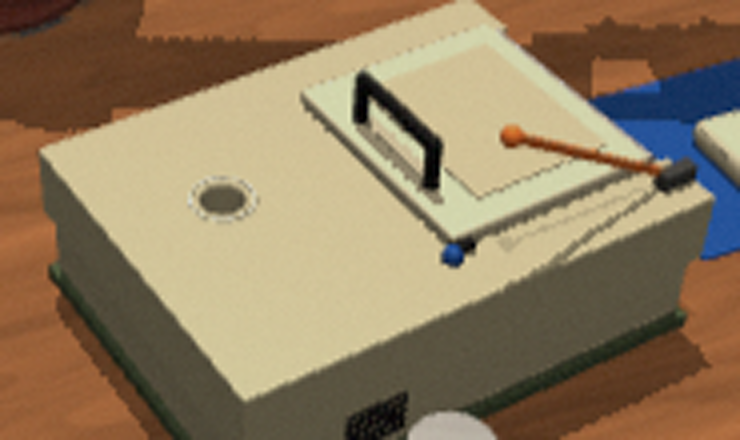

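```bash
python3 - <<'E'
from h import *
np.set_printoptions(precision=4,suppress=True)
f=lambda x,y,s,u0,v0:((x+.5)/s-.5+u0,(y+.5)/s-.5+v0)
t=cv2.imread("pics/a_top.png");s=cv2.imread("pics/a_scene.png")
def cents(im,u0,u1,v0,v1):
    g=im[v0:v1,u0:u1].min(2);m=(g>110).astype(np.uint8)
    n,l,st,_=cv2.connectedComponentsWithStats(m)
    out=[]
    for i in range(1,n):
        if st[i,4]<25: continue
        w=np.clip(g.astype(float)-60,0,90)*cv2.dilate((l==i).astype(np.uint8),np.ones((3,3)))
        yy,xx=np.mgrid[:g.shape[0],:g.shape[1]]
        out.append(((w*xx).sum()/w.sum()+u0,(w*yy).sum()/w.sum()+v0,st[i,4],w.sum()/90))
    return out
for n,im,b in(("top",t,(330,375,175,260)),("scene",s,(135,200,182,260))):
    for c in cents(im,*b):print(n,np.array(c),pt("a",n,c[0],c[1],.074), pt("a",n,c[0],c[1]))
C=[f(x,y,4,138,130) for x,y in((22,113),(553,28),(622,430),(72,517))]
P=np.array([pt("a","top",u,v,.13) for u,v in C]);print(P, P.mean(0))
print([np.linalg.norm(P[i]-P[i-1]) for i in range(4)])
L=np.array([[150,200],[150,-200],[-150,-200],[-150,200]])/1e3
c=P[:,:2].mean(0);A=P[:,:2]-c
th=np.arctan2((L[:,0]*A[:,1]-L[:,1]*A[:,0]).sum(),(L*A).sum());print("yaw",th,"c",c)
Rz=np.array([[np.cos(th),-np.sin(th)],[np.sin(th),np.cos(th)]])
print("port",c+Rz@[-.03,-.11])
u,v=f(473,284,4,138,130);print("port top",pt("a","top",u,v,.13))
u,v=f(222,198,4,210,130);print("port scene",pt("a","scene",u,v,.13))
u,v=f(285,265,4,138,130);print("bar top",pt("a","top",u,v,.18),"pred",c+Rz@[0,.02])
cl=cloud("a","scene");
u,v=f(398,115,4,210,130);print("bar scene",pt("a","scene",u,v,.18))
for nm,n,x,y,sc in(("ball","top",241,84,0),("bp","top",302,124,0),("ball","scene",512,135,1),("bp","scene",453,255,1)):
    u,v=f(x,y,4,*((138,130) if n=="top" else (210,130)))
    p=pt("a",n,round(u),round(v));q=p.copy();q[:2]=Rz.T@(p[:2]-c);print(nm,n,u,v,p,"instr",q)
# predicted marks
def mark(a,l=(.11,-.19,.004)):
    y=l[1]*np.cos(a)+l[2]*np.sin(a); z=-l[1]*np.sin(a)+l[2]*np.cos(a)
    return np.r_[c+Rz@[l[0],.185+y],.13+z]
for a in(0,.45,.5,.55,.6,.65,.7,.75,.8):print(a,mark(a),proj("top",mark(a)),proj("scene",mark(a)))
E
```

```text
top [354.4157 189.0512  31.      32.7667] [ 0.5818 -0.2812  0.074 ] [ 0.5822 -0.2817  0.0717]
top [354.8753 214.4428  87.      89.3556] [ 0.5045 -0.2777  0.074 ] [ 0.5036 -0.2763  0.0814]
top [357.2575 244.2468  58.      61.5778] [ 0.4153 -0.2792  0.074 ] [ 0.415  -0.2781  0.0795]
scene [156.4956 192.3223  38.      40.4   ] [ 0.415 -0.279  0.074] [ 0.4135 -0.2789  0.0727]
scene [163.9685 211.4662  68.      70.5667] [ 0.5044 -0.2775  0.074 ] [ 0.5075 -0.2777  0.0769]
scene [169.2348 230.0783  30.      31.5222] [ 0.5816 -0.2811  0.074 ] [ 0.5823 -0.2812  0.0747]
[[ 0.6854  0.3489  0.13  ]
 [ 0.7379 -0.047   0.13  ]
 [ 0.4379 -0.086   0.13  ]
 [ 0.3873  0.3098  0.13  ]] [0.5621 0.1314 0.13  ]
[np.float64(0.30069071606265996), np.float64(0.3994343278419934), np.float64(0.30252115667775303), np.float64(0.3990391608612865)]
yaw 0.12958655085386278 c [0.5621 0.1314]
port [0.5466 0.0185]
port top [0.5471 0.018  0.13  ]
port scene [0.5465 0.0189 0.13  ]
bar top [0.5572 0.1498 0.18  ] pred [0.5595 0.1513]
bar scene [0.5651 0.149  0.18  ]
ball top 197.875 150.625 [0.6724 0.1716 0.2425] instr [0
[... 162 characters left out ...]
 0.0213 0.2426]
bp scene 322.875 193.375 [0.6745 0.1387 0.14  ] instr [ 0.1124 -0.0073  0.14  ]
0 [0.6719 0.1407 0.134 ] [213.1142 159.8715] [322.9693 193.8152]
0.45 [0.6692 0.1612 0.2162] [202.9436 154.3243] [331.8967 168.4747]
0.5 [0.6686 0.1657 0.2246] [200.9782 153.8606] [333.5733 165.5011]
0.55 [0.668  0.1706 0.2327] [198.8517 153.4353] [335.3757 162.5296]
0.6 [0.6673 0.1758 0.2406] [196.5677 153.0503] [337.2989 159.5701]
0.65 [0.6665 0.1815 0.2482] [194.1306 152.7075] [339.3375 156.6325]
0.7 [0.6657 0.1876 0.2555] [191.5455 152.4087] [341.4856 153.7268]
0.75 [0.6649 0.194  0.2624] [188.8182 152.1556] [343.7366 150.8631]
0.8 [0.664  0.2007 0.2691] [185.9552 151.9497] [346.0833 148.0514]
```

```bash
cat >> h.py <<'E'
c=np.array([.5621,.1314]);th=.1296
Rz=np.array([[np.cos(th),-np.sin(th)],[np.sin(th),np.cos(th)]])
def lidpt(a,l):
    y=l[1]*np.cos(a)+l[2]*np.sin(a); z=-l[1]*np.sin(a)+l[2]*np.cos(a)
    return np.r_[c+Rz@[l[0],.185+y],.13+z]
E
python3 - <<'E'
from h import *
from scipy.optimize import least_squares
np.set_printoptions(precision=4,suppress=True)
t=cv2.imread("pics/a_top.png");s=cv2.imread("pics/a_scene.png")
cv2.imwrite("pics/d1.png",cv2.resize(t[140:175,185:225],None,fx=15,fy=15,interpolation=0))
cv2.imwrite("pics/d2.png",cv2.resize(s[150:205,305:350],None,fx=10,fy=10,interpolation=0))
ut=(197.875,150.625);us=(337.625,163.375)
def tri(a,b):
    r=least_squares(lambda p:np.r_[proj("top",p)-a,proj("scene",p)-b],[.67,.17,.24]);return r.x,r.fun
for nm,a,b in(("ball",ut,us),("blue",(213.125,160.625),(322.875,193.375))):
    p,res=tri(a,b);q=p.copy();q[:2]=Rz.T@(p[:2]-c);print(nm,p,q,res)
    print("angle",np.arctan2(q[2]-.13,.185-q[1])-np.arctan2(.004,.19), np.hypot(q[2]-.13,.185-q[1]))
E
```

```text
ball [0.6755 0.1729 0.2346] [0.1178 0.0265 0.2346] [ 0.0185  0.0085  0.0193 -0.0028]
angle 0.5623843259691677 0.18992736850071285
blue [0.6698 0.1411 0.1337] [ 0.1081 -0.0043  0.1337] [-0.1322 -0.0568 -0.1344  0.017 ]
angle -0.0012746750518674646 0.18933014161218173
```

View pics/d1.png

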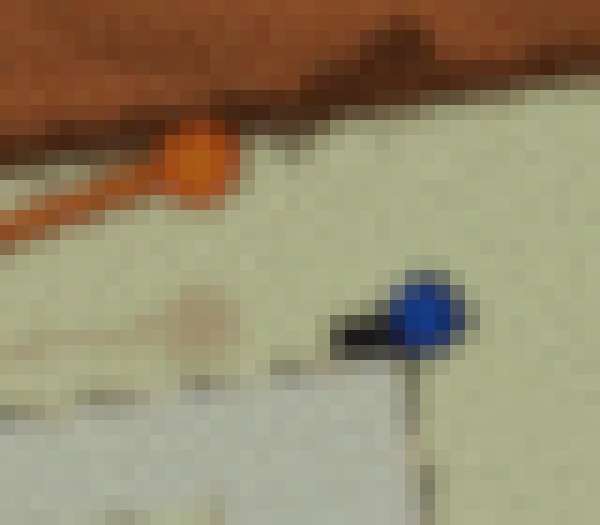

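View pics/d2.png

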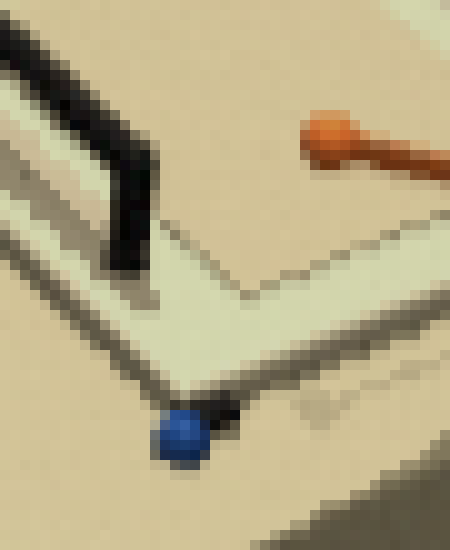

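```bash
cat >> h.py <<'E'
def to(p,yaw=None):
    o=ctrl.get_obs();M=R.from_rotvec(o["tool_rot"]).as_matrix()
    d=M.T@(np.array(p)-o["tool_pos"]);y=np.arctan2(M[1,1],M[0,1])
    print("t",round(o["t"],2),"pos",o["tool_pos"].round(4),"yaw",y.round(4),"tilt",M[2].round(4),"units",(d/.04).round(3),"rows",(np.linalg.norm(d)/.0417).round(1),"turn",None if yaw is None else round(-np.degrees(yaw-y)/5,2))
E
python3 -c "
from h import *
to([.42,.25,.25],1.70)"
```

```text
t 0.1 pos [0.2418 0.5757 0.2302] yaw 1.173 tilt [-1.0e+00 -1.8e-03 -2.0e-04] units [-0.486 -5.782  7.261] rows 8.9 turn -6.04
```

>>> drive_tool(commands="-1 -0.2 -0.7 0.9 -0.75; -1 -0.49 -1.4 1.8 -1.5; -1 -0.49 -2.1 2.7 -2.3; -1 -0.49 -2.8 3.6 -3.0; -1 -0.49 -3.5 4.4 -3.8; -1 -0.49 -4.2 5.3 -4.6; -1 -0.49 -4.9 6.2 -5.3; -1 -0.49 -5.6 7.0 -6.04")

```text
t: 0.77
tool_pos: [0.4013, 0.2835, 0.2505]
tool_rot: [-0.104, 1.568, 0.104]
contact_force: [1.0, -0.3, -0.3]
opening: 0.0852
```

```bash
python3 -c "
from h import *
to([.415,0,.25],1.70);to([.415,-.279,.12],1.70)"
```

```text
t 0.77 pos [0.4013 0.2835 0.2505] yaw 1.7036 tilt [-1.e+00 -1.e-04 -2.e-04] units [ 0.013 -7.07  -0.6  ] rows 6.8 turn 0.04
t 0.77 pos [0.4013 0.2835 0.2505] yaw 1.7036 tilt [-1.e+00 -1.e-04 -2.e-04] units [  3.264 -13.983  -1.522] rows 13.9 turn 0.04
```

>>> drive_tool(commands="-1 0 -1 -0.1 0; -1 0 -2 -0.2 0; -1 0 -3 -0.3 0; -1 0 -4 -0.4 0; -1 0 -5 -0.5 0; -1 0 -6 -0.6 0; -1 0 -7 -0.7 0; -1 0.3 -8 -0.8 0")

```text
t: 1.43
tool_pos: [0.4112, -0.038, 0.2411]
tool_rot: [-0.103, 1.564, 0.1]
contact_force: [1.3, -0.1, 0.6]
opening: 0.085
```

```bash
python3 -c "
from h import *
to([.415,-.279,.12],1.70)"
```

```text
t 1.43 pos [ 0.4112 -0.038   0.2411] yaw 1.7001 tilt [-1.     -0.0019  0.0047] units [ 3.037 -5.982 -0.697] rows 6.5 turn 0.0
```

>>> drive_tool(commands="-1 0.5 -1 -0.1 0; -1 1.0 -2 -0.25 0; -1 1.5 -3 -0.35 0; -1 2 -4 -0.5 0; -1 2.5 -5 -0.6 0; -1 3 -5.95 -0.7 0; -1 3 -5.95 -0.7 0; -1 3 -5.95 -0.7 0")

```text
t: 2.1
tool_pos: [0.4115, -0.2771, 0.1159]
tool_rot: [-0.096, 1.573, 0.101]
contact_force: [0.4, 0.1, 0.4]
opening: 0.0853
```

```bash
python3 -c "
from h import *
to([.4152,-.2791,.0413],1.70)"
```

```text
t 2.1 pos [ 0.4115 -0.2771  0.1159] yaw 1.696 tilt [-1.      0.0036 -0.0039] units [ 1.864 -0.067  0.092] rows 1.8 turn -0.05
```

>>> drive_tool(commands="-1 0.4 -0.06 0.09 0; -1 0.4 -0.06 0.09 0; -1 0.4 -0.06 0.09 0")

```text
t: 2.35
tool_pos: [0.4169, -0.2761, 0.1024]
tool_rot: [-0.101, 1.57, 0.104]
contact_force: [0.0, -0.0, 0.1]
opening: 0.0853
```

```bash
python3 -c "
from h import *
to([.4152,-.2791,.0413],1.70)"
```

```text
t 2.35 pos [ 0.4169 -0.2761  0.1024] yaw 1.7009 tilt [-1.      0.0019 -0.0014] units [ 1.528 -0.072 -0.049] rows 1.5 turn 0.01
```

>>> drive_tool(commands="-1 0.5 -0.07 -0.05 0; -1 1 -0.07 -0.05 0; -1 1.5 -0.07 -0.05 0; -1 1.51 -0.07 -0.05 0; -1 1.51 -0.07 -0.05 0")

```text
t: 2.77
tool_pos: [0.4155, -0.2793, 0.0426]
tool_rot: [-0.101, 1.569, 0.103]
contact_force: [0.3, -0.0, 0.4]
opening: 0.0855
```

```bash
python3 -c "
from h import *
to([.4152,-.2791,.0413],1.70)"
```

```text
t 2.77 pos [ 0.4155 -0.2793  0.0426] yaw 1.7012 tilt [-1.      0.0012 -0.001 ] units [ 0.033  0.005 -0.006] rows 0.0 turn 0.01
```

>>> drive_tool(commands="1 0.03 0 0 0; 1 0.03 0 0 0; 1 0.03 0 0 0; 1 0.03 0 0 0; 1 0.03 0 0 0; 1 0.03 0 0 0; 1 0.03 0 0 0; 1 0.03 0 0 0", newtons=50)

```text
t: 3.43
tool_pos: [0.4163, -0.2809, 0.0425]
tool_rot: [-0.102, 1.567, 0.101]
contact_force: [0.4, 1.3, 5.8]
opening: 0.0313
```

```bash
python3 -c "
from h import *
to([.4152,-.2791,.24],1.70);print(ctrl.get_obs()['opening'])"
```

```text
t 3.43 pos [ 0.4163 -0.2809  0.0425] yaw 1.7001 tilt [-1.    -0.001  0.001] units [-4.938  0.043 -0.018] rows 4.7 turn 0.0
0.031332031043648435
```

>>> drive_tool(commands="1 -0.5 0 0 0; 1 -1.3 0 0 0; 1 -2.2 0 0 0; 1 -3.1 0 0 0; 1 -4 0 0 0; 1 -4.4 0 0 0; 1 -4.5 0 0 0; 1 -4.5 0 0 0")

```text
t: 4.1
tool_pos: [0.4161, -0.2808, 0.2223]
tool_rot: [-0.103, 1.567, 0.1]
contact_force: [-0.8, 0.0, -0.9]
opening: 0.031
```

```bash
python3 -c "
from h import *
grab('b');to([.5467,.0185,.22],1.70);
t=cv2.imread('pics/b_top.png');s=cv2.imread('pics/b_scene.png')
cv2.imwrite('pics/b.png',np.hstack([cv2.resize(t[150:280,310:400],None,fx=4,fy=4),cv2.resize(s[130:260,110:210],None,fx=4,fy=4)]))"
```

```text
t 4.2 pos [ 0.4149 -0.2796  0.219 ] yaw 1.7 tilt [-1.      0.0028 -0.0024] units [-0.017  6.967  4.228] rows 7.8 turn 0.0
```

View pics/b.png

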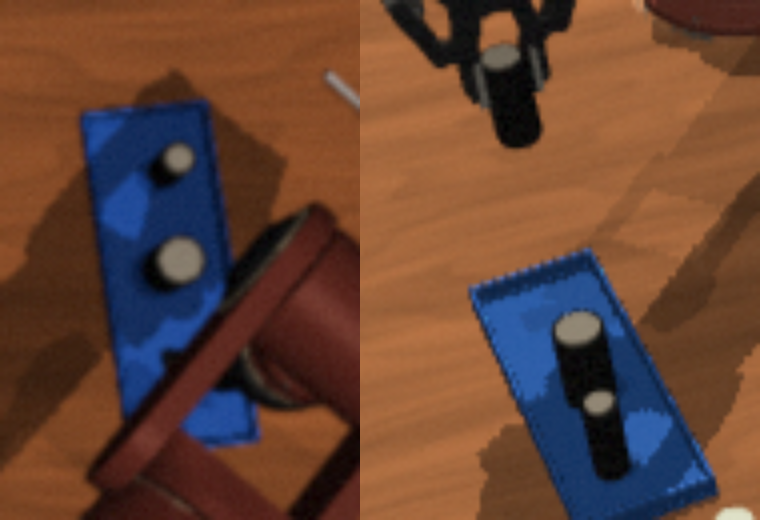

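>>> drive_tool(commands="1 0 0.8 0.5 0; 1 0 1.6 1 0; 1 0 2.4 1.5 0; 1 0 3.2 2 0; 1 0 4 2.5 0; 1 0 4.8 3 0; 1 0 5.6 3.4 0; 1 0 6.3 3.8 0")

```text
t: 4.87
tool_pos: [0.5328, -0.0084, 0.2179]
tool_rot: [-0.101, 1.574, 0.103]
contact_force: [0.2, -1.0, -1.3]
opening: 0.0303
```

>>> drive_tool(commands="1 0 0.4 0.25 0; 1 0 0.65 0.4 0; 1 0 0.65 0.4 0; 1 0 0.65 0.4 0")

```text
t: 5.2
tool_pos: [0.5456, 0.0168, 0.2194]
tool_rot: [-0.102, 1.572, 0.102]
contact_force: [-0.5, -0.3, -2.5]
opening: 0.0304
```

```bash
python3 -c "
from h import *
grab('c');to([.5467,.0185,.18],1.70);
t=cv2.imread('pics/c_top.png');s=cv2.imread('pics/c_scene.png')
cv2.imwrite('pics/c.png',np.hstack([cv2.resize(t[150:280,210:310],None,fx=4,fy=4),cv2.resize(s[80:210,220:320],None,fx=4,fy=4)]))"
```

```text
t 5.3 pos [0.5458 0.0159 0.2203] yaw 1.6988 tilt [-1.0e+00 -1.0e-04 -1.9e-03] units [1.008 0.061 0.032] rows 1.0 turn -0.01
```

View pics/c.png

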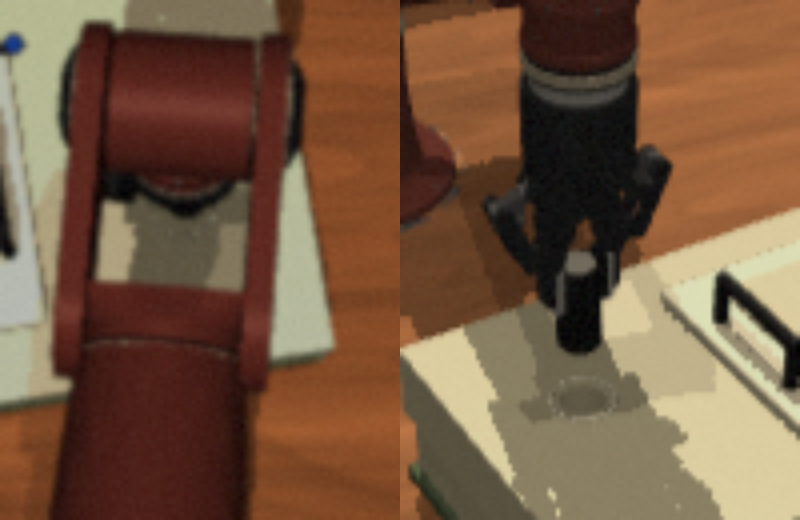

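>>> drive_tool(commands="1 0.4 0.06 0.03 0; 1 0.8 0.06 0.03 0; 1 0.9 0.06 0.03 0; 1 0.9 0.06 0.03 0; 1 0.9 0.06 0.03 0")

```text
t: 5.72
tool_pos: [0.5472, 0.0187, 0.1856]
tool_rot: [-0.101, 1.569, 0.1]
contact_force: [-0.5, -0.2, -1.1]
opening: 0.0306
```

```bash
python3 -c "
from h import *
grab('d');to([.5467,.0185,.168],1.70);
s=cv2.imread('pics/d_scene.png')
cv2.imwrite('pics/d.png',cv2.resize(s[130:200,240:300],None,fx=10,fy=8,interpolation=2))
print(proj('scene',[.5467,.0185,.13]))
"
```

```text
t 5.82 pos [0.548  0.019  0.1867] yaw 1.6994 tilt [-1.0e+00 -5.0e-04  1.9e-03] units [ 0.467 -0.007 -0.034] rows 0.4 turn -0.01
[265.02087413 179.19336408]
```

View pics/d.png

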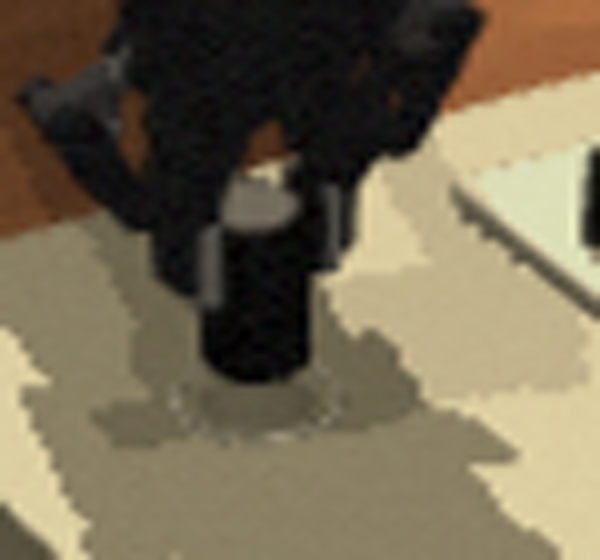

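```bash
python3 -c "
from h import *
print(pt('d','scene',265.5,154.9,.218),pt('d','scene',265.5,154.9,.216))
print(proj('scene',[.5467,.0185,.148]),proj('scene',[.5467,.0185,.218]))
"
```

```text
[0.54671181 0.0199309  0.218     ] [0.54429209 0.0209609  0.216     ]
[265.02139217 174.42839603] [265.02350226 155.01987535]
```

>>> drive_tool(commands="1 0.2 -0.01 -0.03 0; 1 0.4 -0.01 -0.03 0; 1 0.5 -0.01 -0.03 0; 1 0.55 -0.01 -0.03 0; 1 0.6 -0.01 -0.03 0; 1 0.6 -0.01 -0.03 0")

```text
t: 6.32
tool_pos: [0.5465, 0.0189, 0.1611]
tool_rot: [-0.102, 1.568, 0.101]
contact_force: [1.3, -0.1, -1.5]
opening: 0.0305
```

>>> drive_tool(commands="1 0.1 0 0 0; 1 0.2 0 0 0; 1 0.3 0 0 0; 1 0.4 0 0 0; 1 0.45 0 0 0; 1 0.5 0 0 0; 1 0.5 0 0 0")

```text
t: 6.9
tool_pos: [0.5465, 0.0189, 0.1411]
tool_rot: [-0.102, 1.568, 0.101]
contact_force: [2.6, -0.3, -1.0]
opening: 0.0307
```

```bash
python3 -c "
from h import *
to([.5467,.0185,.1385],1.70);print(ctrl.get_obs()['contact_force'])"
```

```text
t 6.9 pos [0.5465 0.0189 0.1411] yaw 1.7 tilt [-1.e+00 -2.e-04  6.e-04] units [ 0.065 -0.01   0.005] rows 0.1 turn 0.0
[ 2.61855083 -0.27176256 -1.04026475]
```

>>> drive_tool(commands="1 0.03 0 0 0; 1 0.06 0 0 0; 1 0.09 0 0 0; 1 0.12 0 0 0; 1 0.12 0 0 0")

```text
t: 7.32
tool_pos: [0.5468, 0.019, 0.1384]
tool_rot: [-0.102, 1.567, 0.102]
contact_force: [-0.2, -0.8, 6.9]
opening: 0.0305
```

>>> drive_tool(commands="1 0.03 0 0 0; 1 0.06 0 0 0; 1 0.06 0 0 0")

```text
t: 7.57
tool_pos: [0.5474, 0.019, 0.1384]
tool_rot: [-0.102, 1.566, 0.102]
contact_force: [-3.4, 1.2, 16.3]
opening: 0.0305
```

>>> drive_tool(commands="0 -0.1 0 0 0; -1 -0.1 0 0 0; -1 -0.1 0 0 0; -1 -0.1 0 0 0; -1 -0.1 0 0 0; -1 -0.5 0 0 0; -1 -1.2 0 0 0; -1 -2 0 0 0")

```text
t: 8.23
tool_pos: [0.5442, 0.0191, 0.2119]
tool_rot: [-0.101, 1.575, 0.102]
contact_force: [1.1, -0.0, -0.8]
opening: 0.0851
```

>>> drive_tool(commands="-1 -0.3 0.8 0 0; -1 -0.3 1.6 0 0; -1 -0.3 2.4 0 0; -1 -0.3 3.2 0 0; -1 -0.3 3.3 0 0; -1 -0.3 3.3 0 0")

```text
t: 8.73
tool_pos: [0.5285, 0.1513, 0.2255]
tool_rot: [-0.104, 1.57, 0.104]
contact_force: [-0.1, -0.2, 0.3]
opening: 0.0855
```

```bash
python3 -c "
from h import *
grab('e');b=lidpt(0,[0,-.165,.05]);print(b);to([b[0],b[1],.1613],1.7004);
t=cv2.imread('pics/e_top.png');s=cv2.imread('pics/e_scene.png')
cv2.imwrite('pics/e.png',np.hstack([cv2.resize(t[130:260,180:300],None,fx=3,fy=4),cv2.resize(s[90:220,230:350],None,fx=3.6,fy=4)]))"
```

```text
[0.55951525 0.15123227 0.18      ]
t 8.83 pos [0.529  0.1494 0.2256] yaw 1.7003 tilt [-1.e+00 -6.e-04 -1.e-03] units [ 1.608 -0.052  0.763] rows 1.7 turn -0.0
```

View pics/e.png

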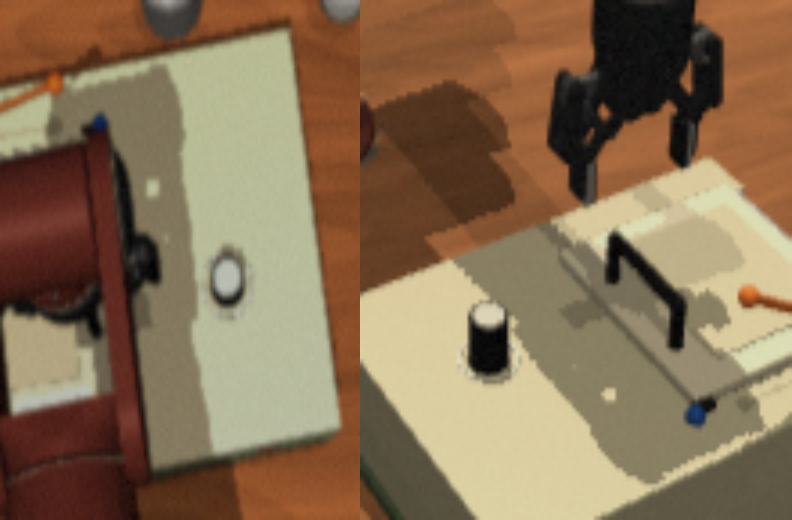

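>>> drive_tool(commands="-1 0 -0.02 0.76 0; -1 0.5 -0.04 0.76 0; -1 1 -0.04 0.76 0; -1 1.5 -0.04 0.76 0; -1 1.6 -0.04 0.76 0; -1 1.6 -0.04 0.76 0; -1 1.6 -0.04 0.76 0")

```text
t: 9.42
tool_pos: [0.56, 0.1513, 0.1627]
tool_rot: [-0.101, 1.568, 0.1]
contact_force: [0.2, 0.7, 0.0]
opening: 0.0852
```

```bash
python3 -c "
from h import *
b=lidpt(0,[0,-.165,.05]);to([b[0],b[1],.1613],1.7004);print(ctrl.get_obs()['contact_force'])"
```

```text
t 9.42 pos [0.56   0.1513 0.1627] yaw 1.6989 tilt [-1.e+00 -1.e-04  3.e-04] units [ 0.036 -0.001 -0.012] rows 0.0 turn -0.02
[0.18833001 0.66363936 0.02364409]
```

>>> drive_tool(commands="1 0.03 0 0 0; 1 0.03 0 0 0; 1 0.03 0 0 0; 1 0.03 0 0 0; 1 0.03 0 0 0; 1 0.03 0 0 0; 1 0.03 0 0 0; 1 0.03 0 0 0", newtons=60)

```text
t: 10.08
tool_pos: [0.5596, 0.1524, 0.1613]
tool_rot: [-0.101, 1.568, 0.102]
contact_force: [-0.6, 0.8, 1.7]
opening: 0.0097
```

```bash
python3 -c "
from h import *
o=ctrl.get_obs();M=R.from_rotvec(o['tool_rot']).as_matrix()
b0=lidpt(0,[0,-.165,.05])
for a in np.arange(0,.60,.07).tolist()+[.56]:
  print(round(a,2),((M.T@(lidpt(a,[0,-.165,.05])-b0))/.04).round(3))
print(o['opening'],o['contact_force'],o['tool_pos'])"
```

```text
0.0 [0. 0. 0.]
0.07 [-0.285  0.098  0.   ]
0.14 [-0.563  0.215  0.   ]
0.21 [-0.832  0.351  0.   ]
0.28 [-1.091  0.506  0.   ]
0.35 [-1.338  0.679  0.   ]
0.42 [-1.573  0.869  0.   ]
0.49 [-1.794  1.074  0.   ]
0.56 [-2.     1.295  0.   ]
0.56 [-2.     1.295  0.   ]
0.00968775470748423 [-0.58690081  0.77031966  1.71168528] [0.55964275 0.15240354 0.16133231]
```

>>> drive_tool(commands="1 -0.285 0.1 0 0; 1 -0.56 0.215 0 0; 1 -0.83 0.35 0 0; 1 -1.09 0.505 0 0; 1 -1.34 0.68 0 0; 1 -1.57 0.87 0 0; 1 -1.79 1.07 0 0; 1 -1.79 1.07 0 0")

```text
t: 10.75
tool_pos: [0.5543, 0.1931, 0.2341]
tool_rot: [-0.106, 1.568, 0.097]
contact_force: [0.3, -9.3, 0.1]
opening: 0.0096
```

```bash
python3 -c "
from h import *
grab('f');o=ctrl.get_obs();print(o['opening'],o['contact_force'],o['tool_pos'])
t=cv2.imread('pics/f_top.png');s=cv2.imread('pics/f_scene.png')
cv2.imwrite('pics/f.png',np.hstack([cv2.resize(t[130:180,180:230],None,fx=7,fy=10,interpolation=0),cv2.resize(s[140:200,290:350],None,fx=7,fy=8.3333,interpolation=0)]))"
```

```text
0.009913105898193901 [ 0.48599585 -9.39214369 -0.50501464] [0.55440023 0.19214281 0.2330616 ]
```

View pics/f.png

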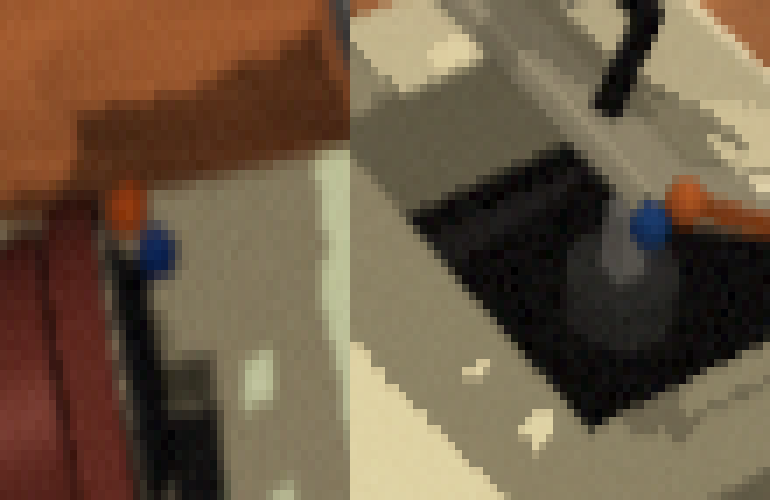

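View pics/f_scene.png

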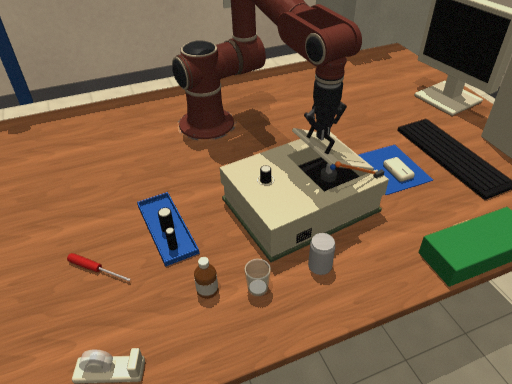

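```bash
cat >> h.py <<'E'
from scipy.optimize import least_squares
def blobs(tag,n,box):
    im=cv2.imread(f"pics/{tag}_{n}.png").astype(float);u0,u1,v0,v1=box
    B,G,Rr=[im[v0:v1,u0:u1,i] for i in range(3)]
    out=[]
    for w in (np.clip(B-np.maximum(G,Rr)-15,0,60),np.clip(Rr-B-110,0,60)*(Rr>1.7*G)):
        yy,xx=np.mgrid[:w.shape[0],:w.shape[1]]
        i=np.unravel_index(cv2.GaussianBlur(w,(7,7),0).argmax(),w.shape)
        w=w*(np.hypot(yy-i[0],xx-i[1])<5)
        out.append(np.array([(w*xx).sum()/w.sum()+u0,(w*yy).sum()/w.sum()+v0]))
    return out
def ang(a,b):
    r=least_squares(lambda p:np.r_[proj("top",p)-a,proj("scene",p)-b],[.67,.17,.24]);p=r.x.copy();p[:2]=Rz.T@(p[:2]-c)
    return np.arctan2(p[2]-.13,.185-p[1])-np.arctan2(.004,.19),p,r.fun
E
python3 - <<'E'
from h import *
np.set_printoptions(precision=4,suppress=True)
for tag in "af":
    T=blobs(tag,"top",(185,222,143,170));S=blobs(tag,"scene",(310,350,150,205))
    print(tag,T,S)
    for a,b in zip(T,S):print(ang(a,b))
print(ang((201.9,154.7),(332.6,166.6)))
E
```

```text
a [array([212.7504, 160.5904]), array([197.524, 150.46 ])] [array([322.8805, 192.8327]), array([337.8103, 163.0887])]
(np.float64(0.00706406962390994), array([ 0.1077, -0.0037,  0.1353]), array([ 0.0083,  0.0036,  0.0085, -0.0011]))
(np.float64(0.5681705029097345), array([0.118 , 0.0271, 0.2356]), array([ 0.1006,  0.0465,  0.105 , -0.0151]))
f [array([201.7573, 154.7678]), array([197.6635, 150.1923])] [array([332.4452, 166.4505]), array([337.893 , 163.0047])]
(np.float64(0.4778930296005776), array([0.1081, 0.0186, 0.2207]), array([ 0.0538,  0.0243,  0.0561, -0.0078]))
(np.float64(0.570437239366397), array([0.1186, 0.0267, 0.2364]), array([ 0.0513,  0.0237,  0.0535, -0.0077]))
(np.float64(0.4764164910732506), array([0.1084, 0.0185, 0.2204]), array([-0.0552, -0.0249, -0.0575,  0.008 ]))
```

>>> drive_tool(commands="1 -0.06 0.055 0 0; 1 -0.12 0.11 0 0; 1 -0.12 0.11 0 0; 1 -0.12 0.11 0 0")

```text
t: 11.18
tool_pos: [0.5539, 0.196, 0.2371]
tool_rot: [-0.106, 1.569, 0.095]
contact_force: [2.3, -9.0, -1.1]
opening: 0.0098
```

```bash
cat > chk.py <<'E'
from h import *
import sys
np.set_printoptions(precision=4,suppress=True)
tag=sys.argv[1];grab(tag);o=ctrl.get_obs();print(o['t'],o['opening'],o['contact_force'],o['tool_pos'])
T=blobs(tag,"top",(185,222,143,170));S=blobs(tag,"scene",(310,350,150,205));print(T,S)
for a,b in zip(T,S):print(ang(a,b))
t=cv2.imread(f'pics/{tag}_top.png');s=cv2.imread(f'pics/{tag}_scene.png')
cv2.imwrite(f'pics/{tag}.png',np.hstack([cv2.resize(t[130:180,180:230],None,fx=7,fy=10,interpolation=0),cv2.resize(s[140:200,290:350],None,fx=7,fy=8.3333,interpolation=0)]))
E
python3 chk.py g
```

```text
11.2833 0.009948894081401545 [ 0.6863 -9.1632 -1.1412] [0.5539 0.196  0.2371]
[array([200.703 , 154.5286]), array([197.713 , 150.0926])] [array([332.9409, 165.1055]), array([337.8733, 163.0452])]
(np.float64(0.5003901263623362), array([0.1079, 0.0206, 0.2244]), array([ 0.248 ,  0.1124,  0.2591, -0.0361]))
(np.float64(0.5702528529560297), array([0.1188, 0.0265, 0.2365]), array([ 0.0613,  0.0283,  0.0639, -0.0092]))
```

View pics/g.png

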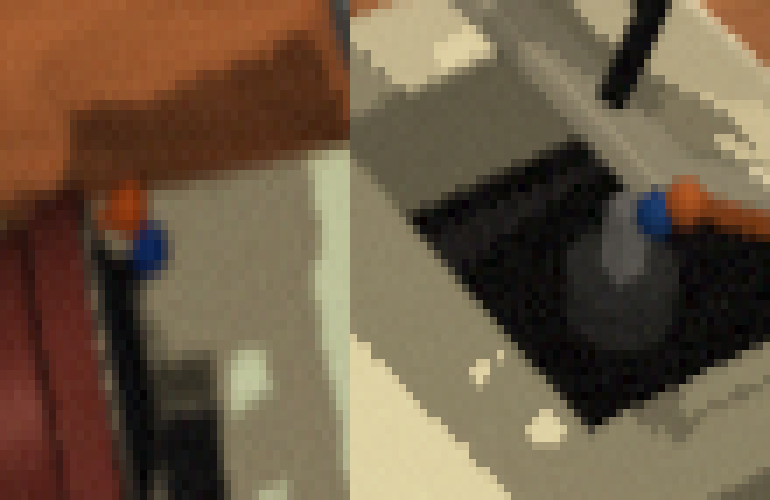

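```bash
cat >> h.py <<'E'
def kin(p):
    q=Rz.T@(np.array(p[:2])-c);dz=p[2]+.0187-.13
    return np.arctan2(dz,.185-q[1])-np.arctan2(50,165),np.hypot(dz,.185-q[1])
E
python3 -c "
from h import *
for p in([.5596,.1524,.1613],[.5544,.1921,.2331],[.5539,.196,.2371]):print(kin(p))
print(np.hypot(.165,.05))"
```

```text
(np.float64(0.001941679875100688), np.float64(0.17131203081425944))
(np.float64(0.4829642405405626), np.float64(0.17368110768755732))
(np.float64(0.5152469502792061), np.float64(0.17377380757070568))
0.1724093964956667
```

>>> drive_tool(commands="1 -0.04 0.03 0 0; 1 -0.08 0.06 0 0; 1 -0.08 0.06 0 0; 1 -0.08 0.06 0 0")

```text
t: 11.62
tool_pos: [0.5535, 0.1985, 0.2396]
tool_rot: [-0.106, 1.569, 0.095]
contact_force: [3.1, -7.8, -3.6]
opening: 0.0099
```

```bash
python3 chk.py h; python3 -c "
from h import *
print(kin(ctrl.get_obs()['tool_pos']))"
```

```text
11.7167 0.009704363773511417 [ 2.636  -8.0572 -3.879 ] [0.5535 0.1985 0.2396]
[array([199.8468, 154.5826]), array([197.6637, 150.1593])] [array([333.2861, 163.9398]), array([337.835 , 163.0194])]
(np.float64(0.518003001224118), array([0.1072, 0.0224, 0.2273]), array([ 0.3772,  0.1714,  0.3947, -0.0553]))
(np.float64(0.5702557533306459), array([0.1186, 0.0266, 0.2364]), array([ 0.0847,  0.0391,  0.0884, -0.0127]))
(np.float64(0.5356802058798507), np.float64(0.17385681999956182))
```

View pics/h.png

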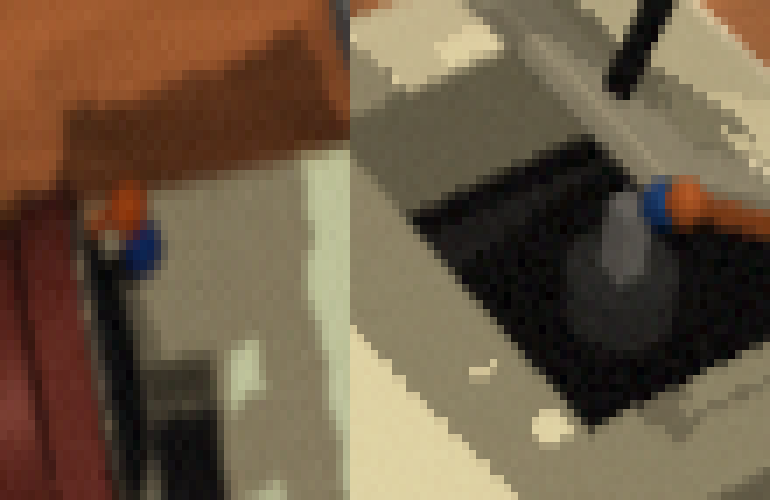

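```bash
cat > fit.py <<'E'
from h import *
from scipy.optimize import minimize
import sys
def blue(tag,n,box):
    im=cv2.imread(f"pics/{tag}_{n}.png").astype(float);u0,u1,v0,v1=box
    p=im[v0:v1,u0:u1];return np.clip((p[...,0]-np.maximum(p[...,1],p[...,2])-10)/65,0,1)
def cd(n,p):
    T=np.array(ctrl.camera_info(n)["T"]);return (T[:3,:3].T@(np.array(p)-T[:3,3]))[2]
boxes={"top":(185,222,143,170),"scene":(315,350,150,205)}
S=8
def disc(ctr,r,box):
    u0,u1,v0,v1=box;yy,xx=np.mgrid[0:(v1-v0)*S,0:(u1-u0)*S]
    return (np.hypot((xx+.5)/S-.5+u0-ctr[0],(yy+.5)/S-.5+v0-ctr[1])<r)
def model(n,a,xo,ang_o,bias,rs=1.0):
    f=ctrl.camera_info(n)["K"][0][0];p=lidpt(a,[xo,-.19,.004]);d=cd(n,p)
    m=disc(proj(n,p)+bias,rs*f*.008/d,boxes[n]).astype(float)
    q=lidpt(ang_o,[.12,-.19,.004]);dq=cd(n,q)
    if dq<d: m*=~disc(proj(n,q)+bias,f*.008/dq,boxes[n])
    return cv2.resize(m,None,fx=1/S,fy=1/S,interpolation=cv2.INTER_AREA)
bias={}
for n in boxes:
    I=blue("a",n,boxes[n]);
    r=minimize(lambda b:((model(n,0,.11,.565,b)*I.max()-I)**2).sum(),[0,0],method="Nelder-Mead",options=dict(initial_simplex=[[0,0],[1,0],[0,1]]))
    bias[n]=r.x;print(n,"bias",r.x,r.fun)
for tag in sys.argv[1:]:
    for n in boxes:
        I=blue(tag,n,boxes[n]);A=np.arange(.42,.64,.004)
        E=[((model(n,a,.11,.565,bias[n])*.95-I)**2).sum() for a in A];i=int(np.argmin(E))
        print(tag,n,"lid",A[i].round(3),"err",E[i].round(2),(I**2).sum().round(1))
E
python3 fit.py f g h
python3 - <<'E'
from h import *
# orange angle by view, with frame-a bias of blue
for a in (.54,.56,.58):
  for x in (.116,.12,.124):print(a,x,proj("top",lidpt(a,[x,-.19,.004])).round(2),proj("scene",lidpt(a,[x,-.19,.004])).round(2))
E
```

```text
top bias [-0.55201578  0.65842724] 6.823273391272189
scene bias [ 0.02980804 -0.75099564] 3.2025644300110945
f top lid 0.46 err 9.96 3.3
f scene lid 0.464 err 7.79 5.0
g top lid 0.516 err 9.42 3.3
g scene lid 0.5 err 8.72 4.1
h top lid 0.536 err 8.25 2.8
h scene lid 0.528 err 8.68 2.9
0.54 0.116 [199.   151.44] [336.36 164.33]
0.54 0.12 [198.8  150.05] [337.28 165.14]
0.54 0.124 [198.61 148.66] [338.21 165.96]
0.56 0.116 [198.12 151.27] [337.11 163.14]
0.56 0.12 [197.92 149.88] [338.03 163.95]
0.56 0.124 [197.72 148.49] [338.96 164.76]
0.58 0.116 [197.21 151.11] [337.88 161.95]
0.58 0.12 [197.02 149.71] [338.81 162.76]
0.58 0.124 [196.82 148.32] [339.74 163.57]
```

```bash
python3 - <<'E'
s=open('fit.py').read()
s=s.replace("E=[((model(n,a,.11,.565,bias[n])*.95-I)**2).sum() for a in A]","E=[res(model(n,a,.11,.565,bias[n]),I) for a in A]")
s=s.replace("((model(n,0,.11,.565,b)*I.max()-I)**2).sum()","res(model(n,0,.11,.565,b),I)")
s=s.replace("bias={}\n","""def res(m,I):
    k=(m*I).sum()/max((m*m).sum(),1e-9);return ((k*m-I)**2).sum()
bias={}
""").replace("-10)/65","-5)/65").replace(".004):",".004):").replace("A=np.arange(.42,.64,.004)","A=np.arange(.42,.64,.003)")
# orange
s+='''
def orange(tag,n,box):
    im=cv2.imread(f"pics/{tag}_{n}.png").astype(float);u0,u1,v0,v1=box
    p=im[v0:v1,u0:u1];return np.clip((p[...,2]-p[...,0]-100)/60,0,1)*(p[...,2]>1.75*p[...,1])
'''
open('fit.py','w').write(s)
E
python3 fit.py f g h
```

```text
top bias [-0.47406781  0.67464614] 2.316389084983796Traceback (most recent call last):
  File "fit.py", line 25, in <module>
    r=minimize(lambda b:res(model(n,0,.11,.565,b),I),[0,0],method="Nelder-Mead",options=dict(initial_simplex=[[0,0],[1,0],[0,1]]))
    res = _minimize_neldermead(fun, x0, args, callback, bounds=bounds,
                               **options)
    fsim[j] = func(sim[j])
              ~~~~^^^^^^^^
    fx = function(np.copy(x), *(wrapper_args + args))
  File "fit.py", line 25, in <lambda>
    r=minimize(lambda b:res(model(n,0,.11,.565,b),I),[0,0],method="Nelder-Mead",options=dict(initial_simplex=[[0,0],[1,0],[0,1]]))
                            ~~~~~^^^^^^^^^^^^^^^^
  File "fit.py", line 17, in model
    q=lidpt(ang_o,[.12,-.19,.004]);dq=cd(n,q)
                                      ~~^^^^^
  File "fit.py", line 8, in cd
    T=np.array(ctrl.camera_info(n)["T"]);return (T[:3,:3].T@(np.array(p)-T[:3,3]))[2]
               ~~~~~~~~~~~~~~~~^^^
ValueError: time passes only in moves, steps and waits
```

```bash
cat > p.py <<'E'
s=open('h.py').read()
if '_CI' not in s:
    s=s.replace("def grab","_CI={n:ctrl.camera_info(n) for n in ('scene','top')}\ndef grab",1)
    s=s.replace('ci=ctrl.camera_info(n)','ci=_CI[n]')
    open('h.py','w').write(s)
f=open('fit.py').read().replace('ctrl.camera_info(n)','CI[n]').replace('import sys\n','import sys\nimport h\nCI=h._CI\n',1)
open('fit.py','w').write(f)
E
python3 p.py; time python3 fit.py f g h
```

```text
top bias [-0.47406781  0.67464614] 2.316389084983796
scene bias [-0.01349119 -0.68550095] 1.2600012065490267
f top lid 0.465 err 1.02 4.6
f scene lid 0.468 err 0.56 6.8
g top lid 0.501 err 1.21 4.5
g scene lid 0.492 err 1.01 5.7
h top lid 0.522 err 0.99 3.9
h scene lid 0.513 err 1.06 4.0
real	0m6.133s
user	0m6.518s
sys	0m0.113s
```

```bash
cat > fito.py <<'E'
import sys; sys.argv=["x"]
exec(open('fit.py').read())
b2={"top":(188,210,144,158),"scene":(328,352,153,176)}
for tag in ("a","h"):
  tot={}
  for n in b2:
    box=b2[n];I=orange(tag,n,box);f=CI[n]["K"][0][0]
    def mo(a,xo,rr):
        q=lidpt(a,[xo,-.19,.004]);d=cd(n,q);k=disc(proj(n,q)+bias[n],f*.008/d,box)
        e=proj(n,lidpt(a,[xo,-.1,.004]))+bias[n];u0,u1,v0,v1=box;q2=proj(n,q)+bias[n]
        L=np.zeros(k.shape,np.uint8);g=lambda p:(int((p[0]-u0+.5)*S),int((p[1]-v0+.5)*S))
        cv2.line(L,g(q2),g(e),1,max(1,int(rr*2*S*f/d)))
        return cv2.resize(((k>0)|(L>0)).astype(float),None,fx=1/S,fy=1/S,interpolation=cv2.INTER_AREA)
    for xo in (.114,.117,.12,.123,.126):
      for a in np.arange(.50,.62,.005):
        for rr in (.002,.003,.004):
          tot[n,round(xo,3),round(a,3),rr]=res(mo(a,xo,rr),I)
    b=min((v,k) for k,v in tot.items() if k[0]==n);print(tag,b,(I**2).sum())
  J=min((tot["top",x,a,r]+tot["scene",x,a,r],x,a,r) for (n,x,a,r) in tot if n=="top");print("joint",J)
E
python3 fito.py
```

```text
top bias [-0.47406781  0.67464614] 2.316389084983796
scene bias [-0.01349119 -0.68550095] 1.2600012065490267
a (np.float64(2.844556518454407), ('top', 0.12, np.float64(0.565), 0.002)) 6.806111111111111
a (np.float64(4.749616318627977), ('scene', 0.12, np.float64(0.56), 0.002)) 6.955555555555556
joint (np.float64(7.608647422520688), 0.12, np.float64(0.565), 0.002)
h (np.float64(0.9861907295476198), ('top', 0.12, np.float64(0.57), 0.002)) 1.4216666666666666
h (np.float64(1.7461001104727323), ('scene', 0.12, np.float64(0.565), 0.002)) 2.723888888888889
joint (np.float64(2.7343558882733294), 0.12, np.float64(0.565), 0.002)
```

>>> drive_tool(commands="1 -0.04 0.03 0 0; 1 -0.08 0.065 0 0; 1 -0.13 0.11 0 0; 1 -0.13 0.11 0 0; 1 -0.13 0.11 0 0")

```text
t: 12.13
tool_pos: [0.5529, 0.2036, 0.2447]
tool_rot: [-0.105, 1.569, 0.097]
contact_force: [3.7, -5.9, -4.5]
opening: 0.01
```

```bash
python3 chk.py i; python3 -c "
from h import *
print(kin(ctrl.get_obs()['tool_pos']))"; sed -i 's/range(.42,.64,.003)/range(.46,.64,.003)/' fit.py; python3 fit.py h i
```

```text
12.2333 0.009910240033093173 [ 2.5085 -5.5687 -4.1749] [0.5528 0.2036 0.2446]
[array([198.0533, 154.2   ]), array([197.6875, 149.6875])] [array([334.6967, 160.9033]), array([337.9612, 163.0437])]
(np.float64(0.5667867454222919), array([0.1068, 0.0263, 0.2357]), array([ 0.3939,  0.1802,  0.4136, -0.0586]))
(np.float64(0.5725828645659857), array([0.1197, 0.0262, 0.2372]), array([ 0.1133,  0.0523,  0.1181, -0.017 ]))
(np.float64(0.5769119740737261), np.float64(0.17427388155883092))
top bias [-0.47406781  0.67464614] 2.316389084983796
scene bias [-0.01349119 -0.68550095] 1.2600012065490267
h top lid 0.523 err 0.99 3.9
h scene lid 0.514 err 1.05 4.0
i top lid 0.562 err 1.36 4.5
i scene lid 0.553 err 0.68 3.5
```

View pics/i.png

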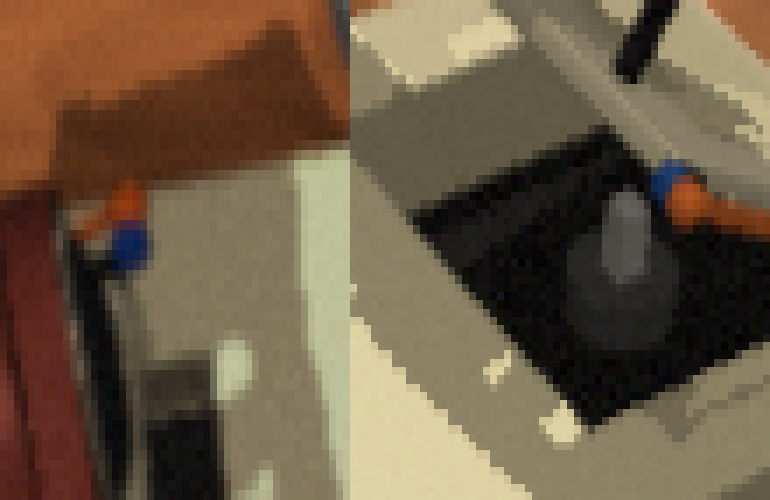

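>>> drive_tool(commands="1 -0.01 0.01 0 0; 1 -0.01 0.01 0 0; 1 -0.01 0.01 0 0; 1 -0.01 0.01 0 0; 1 -0.01 0.01 0 0; 1 -0.01 0.01 0 0")

```text
t: 12.73
tool_pos: [0.5528, 0.2039, 0.2449]
tool_rot: [-0.105, 1.569, 0.096]
contact_force: [3.5, -5.6, -4.9]
opening: 0.0097
```

```bash
python3 chk.py j; python3 fit.py i j; sed 's/("a","h")/("a","i","j")/' fito.py > fo2.py; python3 fo2.py; python3 - <<'E'
from h import *
print(kin(ctrl.get_obs()['tool_pos']))
s=cv2.imread('pics/j_scene.png');cv2.imwrite('pics/j2.png',cv2.resize(s[120:280,130:400],None,fx=2.9,fy=2.9,interpolation=2))
cl=cloud('j','scene');u,v=proj('scene',[.5467,.0185,.17]);u,v=int(round(u)),int(round(v));print('plug top',np.median(cl[v-2:v+3,u-2:u+3].reshape(-1,3),0))
E
```

```text
12.8333 0.009934288603561273 [ 4.0428 -7.2425 -4.4788] [0.5528 0.2039 0.2449]
[array([197.8634, 154.1749]), array([197.5875, 149.7   ])] [array([334.8034, 160.8103]), array([337.9263, 163.0599])]
(np.float64(0.5688456238090234), array([0.1068, 0.0268, 0.2359]), array([ 0.4261,  0.1951,  0.4476, -0.0635]))
(np.float64(0.5724729320684784), array([0.1196, 0.0263, 0.2371]), array([ 0.1705,  0.0788,  0.1778, -0.0256]))
top bias [-0.47406781  0.67464614] 2.316389084983796
scene bias [-0.01349119 -0.68550095] 1.2600012065490267
i top lid 0.562 err 1.36 4.5
i scene lid 0.553 err 0.68 3.5
j top lid 0.562 err 1.38 4.5
j scene lid 0.553 err 0.72 3.5
top bias [-0.47406781  0.67464614] 2.316389084983796
scene bias [-0.01349119 -0.68550095] 1.2600012065490267
a (np.float64(2.844556518454407), ('top', 0.12, np.float64(0.565), 0.002)) 6.806111111111111
a (np.float64(4.749616318627977), ('scene', 0.12, np.float64(0.56), 0.002)) 6.955555555555556
joint (np.float64(7.608647422520688), 0.12, np.float64(0.565), 0.002)
i (np.float64(0.7788585279442349), ('top', 0.123, np.float64(0.57), 0.002)) 1.0025
i (np.float64(1.7816895885495259), ('scene', 0.12, np.float64(0.565), 0.002)) 2.7283333333333335
joint (np.float64(2.5629281441930996), 0.12, np.float64(0.565), 0.002)
j (np.float64(0.7866358741666872), ('top', 0.123, np.float64(0.57), 0.002)) 0.9811111111111113
j (np.float64(1.853751754851404), ('scene', 0.12, np.float64(0.565), 0.002)) 2.852777777777778
joint (np.float64(2.6431196706378923), 0.12, np.float64(0.565), 0.002)
(np.float64(0.5791121116567259), np.float64(0.1742781295873677))
plug top [0.5443609  0.01942379 0.1705493 ]
```

View pics/j2.png

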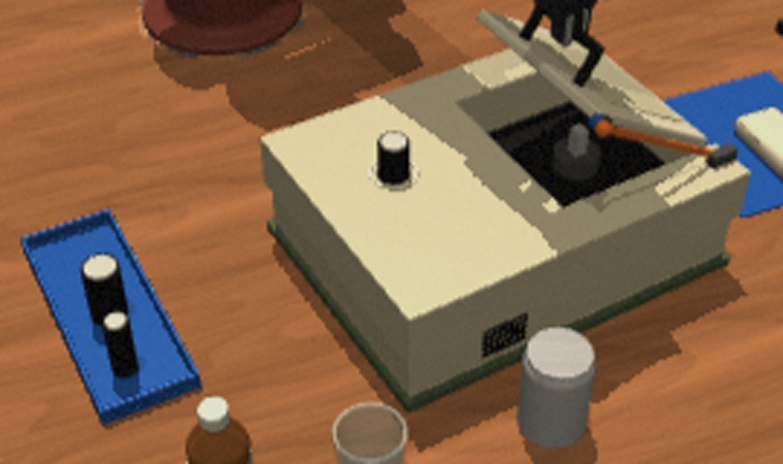

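View pics/j.png

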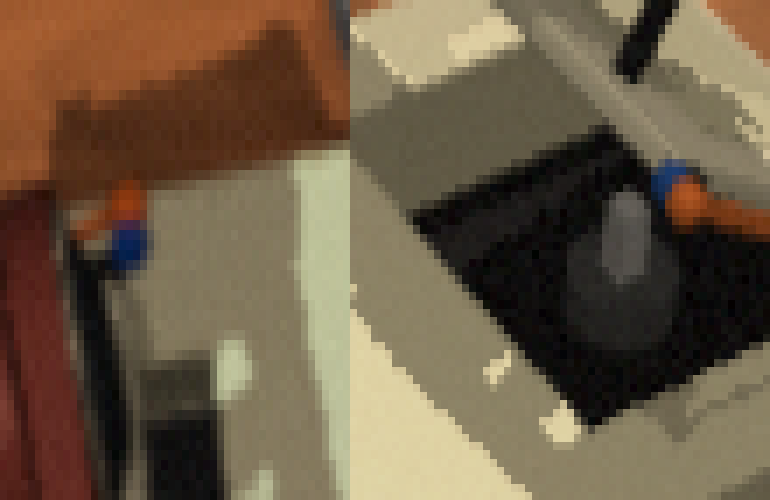

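```bash
python3 -c "
from station import ctrl
print(ctrl.finish_job(), ctrl.get_obs()['t'])"
```

```text
the job is handed in; nothing more can be done
the job is handed in; nothing more can be done
```

I put the 32 mm plug into the reference port and let go of it. I then lifted the lid to the index ball, and the gripper was still holding the bar at 60 N when I handed the job in, at about 12.8 s.

- **Plug:** it reached the port floor, with about 16 N of push and no further travel. Its top measured z ≈ 170.5 mm against 170 mm expected, so it is fully seated.
- **Lid angle:** fits to the final images put the lid at 0.562 rad (top camera) and 0.553 rad (scene camera). The same fits put the index ball at 0.570 and 0.565 rad. A rougher comparison of the two balls' pixel positions in the previous pictures put the lid at or slightly past the mark in the top view and slightly low in the scene view. I take it as level to within about 0.01 rad (2 mm at the pointer).
- **Disagreeing check:** the lid angle worked out from the arm's position read 0.579 rad. That reading was steadily about 0.02 above the image fits, so I relied on the images.
- **Everything else:** the orange ball stayed within about 0.8 px of its position in the first pictures. The final scene crop shows the other two plugs standing in the tray and nothing else visibly disturbed. I did not measure the other objects again.

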